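# Put the cooking things back in their trays

### The arm

A 6-joint arm with a two-finger parallel gripper is mounted at the origin on a cart in front of the work surface, level with it; the furniture and walls round the work are solid. World frame = base frame: x ahead of the robot, y to its left, z up, the work surface at z = 0. Lengths are in m, angles in rad, forces in N, time in s.
With the tool pointing down it reaches from about 0.375 to 0.975 m from the base axis. Payload 3.8 kg.
Tool frame: the origin (TCP) lies on the mounting face of the last link; the fingertips stand 173 mm ahead of it and the grasp point (between the pads) lies 155 mm ahead of it (bot.hold_point_z is the distance from the TCP to the grasp point, in m); z points along the fingers, y is the line along which they close (so a half turn about z gives the same grasp; the last joint's range is limited). The gripper opens to 85 mm and grips with 20 to 120 N. Pads are 22 mm wide; open, the fingers measure 114 mm over their backs; the gripper's body (76 mm by 85 mm) begins 54 mm behind the grasp point. The pads swing forward as they close: fully open they stand 13 mm farther back than shut.
Start: joints at [1.213, 0.264, 1.604, -0, 1.274, -0.037], TCP at [0.213, 0.641, 0.405] pointing down, gripper open.
Joint ranges: [-2.63, 2.63], [-0.94, 2.18], [0.31, 2.57], [-1.31, 4.45], [0, 2.66], [-2.55, 2.55]. Speed limits (rad/s): [2.57, 2.57, 3.14, 3.14, 3.14, 3.14].

### API

Orientations are given as a rotation vector (axis times angle).
In Python, from workcell import bot, optics gives the robot as it stands.
- The arm moves only by the shell command python3 -m jog 'ROWS' [OPENING] [FORCE]. ROWS is JSON, a list of rows, each an object of numbers: "dx", "dy", "dz": the shift along the tool's x, y, z in mm; "ax", "ay", "az": the turn, a rotation vector about the tool's x, y, z in degrees. A call has 1 to 20 rows; each row shifts and turns the commanded pose from where the row before left it, along the tool's axes as they then stand; what a row does not reach is not made up. A row lasts 1/12 s, in which the tool goes at most 41.7 mm and 7.16 degrees, less where a joint would pass 70% of its speed; a pose out of reach is approached as far as the arm can. A call with a gripper value outside its range is refused whole. OPENING is the opening, from 0 (shut) to 1 (fully open), set as the call begins (- or left out, the last holds). The fingers move at their own pace and stop on an object; FORCE is the grip in N (left out, the last holds). Time passes only in rows, so rows that do not move let the fingers close. It gives the time, the measured TCP pose, the force, the opening and the grip force at its end, in the units of the state.
- bot.read_state(): the state, without advancing time (a new reading comes with each control period).
- optics.read_camera(name): name is "scene" or "top"; returns a dict with "img" (420x560x3 uint8, red, green, blue), "vertical_fov" (degrees; the focal length in pixels is half the picture's height over the tangent of half this angle, whatever the lens; pixels are square), "cx", "cy" (the principal point, pixels), "R" (3x3) and "t" (3): a world point X has camera coordinates R X + t. Camera axes: x right, y down, z forward; pixel columns grow to the right and rows downward; lengths in m; the calibration is good to about 2 mm. A picture is of the moment at which its call begins. There is no depth.
- bot.finish_job(): hands the job in; it is judged then, once.
The state is a dict: "time": time; "q": joint angles; "joint_vel": joint speeds; "joint_torque": joint torques, N m; "tool_pos": TCP position; "tcp_rot": TCP orientation; "wrist_force": force on the tool from outside, world axes, zero at the start; "torque": the same for the moment, N m; "width": opening from 0.0 (shut) to 1.0 (fully open); "grip_force": force on a finger pad.
Only numpy, scipy, OpenCV 4.12 (cv2) and the standard library are available. Lean on these libraries where they do the work, as an engineer would, in place of code of your own. Each camera call takes 0.05 s, during which the arm holds its last target. There are 200 camera calls.

### The job

Tidy the front of the worktop after cooking: stand the two red-capped spice jars that are out there upright in the two empty wells of the wooden spice rack, put the garlic bulb in the small bay of the two-bay wooden tray and the lemon in its large bay, and lay the scrubbing brush, bristles down and lengthwise, in the white draining dish. Leave the salt shaker in the rack and the kitchen timer where they stand.

Things in the scene. Friction and masses are not known exactly. Their poses are not given: they have to be found in the camera images.
- spice_0: small glass spice jar with a red cap, 45 mm in diameter and 106 mm tall, standing upright (0.11 kg; the cap takes the top 21 mm). Origin: centre of its underside, z up. One of two of the same shape.
- spice_1: the other glass spice jar with a red cap, same size (45 mm diameter, 106 mm tall), standing upright. Origin: centre of its underside, z up.
- garlic_center (a point): whole garlic bulb with a short dry stalk, 48 mm across and 48 mm tall, standing on its base at the start (0.02 kg). This point: on the bulb's axis, 20 mm above its underside, near its widest height. z along the stalk.
- lemon_center (a point): whole lemon lying on its side, 80 mm long, 57 mm wide, 56 mm tall (0.12 kg). This point: its centre, 28 mm above its underside. x runs along its length.
- nail_brush: scrubbing brush with a purple oval back, lying bristles down, 86 mm long, 30 mm wide, 22 mm tall (0.07 kg). Origin: centre of its underside, y along its length, z up.
- spice_rack: light wooden block, 84 x 212 mm, 36 mm tall, fixed, with three round wells in a row, each 60 mm in diameter, 28 mm deep (well floors 8 mm above the worktop). Origin: centre of its underside; y along the row, wells at y = -68, 0 and +68 mm, x = 0. The salt shaker stands in the well at y = -68; the two at y = 0 and y = +68 mm are empty.
- produce_tray: low wooden tray with one partition, 116 x 206 mm, 28 mm tall, fixed; floor 6 mm thick, outer walls 6 mm thick and 22 mm high above the floor, partition 6 mm thick and 19 mm high above it. Two open bays side by side along y, both 104 mm in x: the small bay is 80 mm wide, centre at y = -57 mm; the large bay is 108 mm wide, centre at y = +43 mm (origin: centre of the tray's underside, z up).
- drain_dish: white stoneware draining dish with five raised ribs across its floor, 98 x 142 mm, 24 mm tall, fixed; inside 84 mm in x and 128 mm in y (its long way), walls 7 mm thick; the ribs' tops are 10 mm above the worktop. Origin: centre of its underside, y along its length.
- salt_shaker: glass salt shaker with a grey top, 44 mm in diameter, 90 mm tall, already standing in the spice rack's end well; stays there. Origin: centre of its underside. Wall cupboards overhang the back of the worktop, behind the rack: underside 0.55 m above it from x = 0.63 m on, door handles out to x = 0.58 m at 0.61 m.
- kitchen_timer: round off-white clockwork kitchen timer with a black bar on top, 65 mm in diameter, 55 mm tall, standing loose among the things; stays where it is. Origin: centre of its underside.
Not all that is in view belongs to the job. What is shaped like the salt_shaker but orange is not meant.

How it is judged:
At the end, for the whole second after the job is handed in: Jars upright on the floors of the two empty wells (12 mm); garlic on the floor of the small bay, lemon on that of the large bay; brush flat on the ribs inside the dish, bristles down, within 0.4 rad of lengthwise; salt shaker and timer upright within 25 mm of their start; all at rest (x of spice_0 in the frame of spice_rack between -0.012 and 0.012 m and (y of spice_0 in the frame of spice_rack between -0.012 and 0.012 m or y of spice_0 in the frame of spice_rack between 0.056 and 0.08 m) and z of each of spice_0, spice_1 in the frame of spice_rack below 0.014 m and angle between each of spice_0, spice_1, salt_shaker's own z axis and vertical below 0.1 rad and linear speed of each of spice_0, spice_1, nail_brush, garlic_1, lemon_1 below 0.02 m/s and x of spice_1 in the frame of spice_rack between -0.012 and 0.012 m and (y of spice_1 in the frame of spice_rack between -0.012 and 0.012 m or y of spice_1 in the frame of spice_rack between 0.056 and 0.08 m) and x of garlic_center in the frame of produce_tray between -0.04 and 0.04 m and y of garlic_center in the frame of produce_tray between -0.088 and -0.032 m and z of garlic_center in the frame of produce_tray between 0.012 and 0.045 m and x of lemon_center in the frame of produce_tray between -0.035 and 0.035 m and y of lemon_center in the frame of produce_tray between 0.017 and 0.073 m and z of lemon_center in the frame of produce_tray between 0.02 and 0.046 m and x of nail_brush in the frame of drain_dish between -0.028 and 0.028 m and y of nail_brush in the frame of drain_dish between -0.024 and 0.024 m and z of nail_brush in the frame of drain_dish between 0.004 and 0.017 m and angle between nail_brush's own z axis and vertical below 0.15 rad and angle between the y axis of nail_brush and the y axis of drain_dish, either way round below 0.4 rad and distance of each of salt_shaker, kitchen_timer from where it was at the start of the episode below 0.025 m); the robot touches nothing.
It fails at once if the salt shaker is displaced by more than 30 mm or knocked over (distance of salt_shaker from where it was at the start of the episode above 0.03 m or angle between salt_shaker's own z axis and vertical above 0.5 rad).
It fails at once if the kitchen timer is displaced by more than 30 mm (distance of kitchen_timer from where it was at the start of the episode above 0.03 m).
It also fails if it takes over 128 s, if anything falls off the work surface, if the arm or the gripper's body presses on something with over 40 N, if the wrist force passes 120 N, or if a joint passes its speed limit or range.

## Working session

There is one attempt and no reset: what is moved stays moved. The work goes in short steps, Python scripts to look and compute and a shell command to move; the robot and the scene stay as the last step left them, time stands still between calls to the robot, and variables do not carry over. Pictures are saved under pics/ and viewed, at most 14 in all, crops included, and the job is handed in when it is done.

```bash
mkdir -p pics; ls
python3 - <<'E'
from workcell import bot, optics
import cv2,numpy as np
print(bot.read_state())
for n in("scene","top"):
    c=optics.read_camera(n); cv2.imwrite(f"pics/{n}0.png",cv2.resize(c["img"][:,:,::-1],(800,600),interpolation=cv2.INTER_CUBIC))
    print({k:v for k,v in c.items() if k!="img"})
E
```

```text
pics
{'time': 0.0, 'q': array([ 1.21311128e+00,  2.64737455e-01,  1.60535975e+00, -1.21491350e-05,
        1.27370755e+00, -3.68978223e-02]), 'joint_vel': array([-8.86712486e-04, -4.40023537e-04,  1.64811715e-05, -8.27260086e-04,
       -6.41699599e-04, -3.04064212e-04]), 'joint_torque': array([ 1.13866507e-03, -5.15116990e+01, -3.67312145e+01,  9.94099582e-05,
        1.28962181e-02, -6.99825179e-06]), 'tool_pos': array([0.21271902, 0.64024466, 0.40337988]), 'tcp_rot': array([-0.50166039, -3.100851  ,  0.00341047]), 'wrist_force': array([ 0.2245235 ,  0.99607415, -0.55633307]), 'torque': array([ 0.01661184, -0.02571751,  0.04402683]), 'grip_force': 0.0, 'width': 0.9995251336418717}
{'vertical_fov': 53.20316622783869, 'cx': 279.5515441099064, 'cy': 218.8797230389832, 'R': array([[ 0.68972361, -0.72403611,  0.00728452],
       [-0.47106782, -0.45633851, -0.75488428],
       [ 0.54988768,  0.51723   , -0.65581755]]), 't': array([-0.38336299,  0.25717385,  1.12822321])}
{'vertical_fov': 48.079374454593875, 'cx': 273.8293960643177, 'cy': 207.32249998465886, 'R': array([[ 0.01264012, -0.99985415, -0.01148495],
       [-0.99499359, -0.01143826, -0.09928202],
       [ 0.09913617,  0.01268239, -0.99499305]]), 't': array([-0.02265853,  0.47808276,  1.21333412])}
```

View pics/scene0.png

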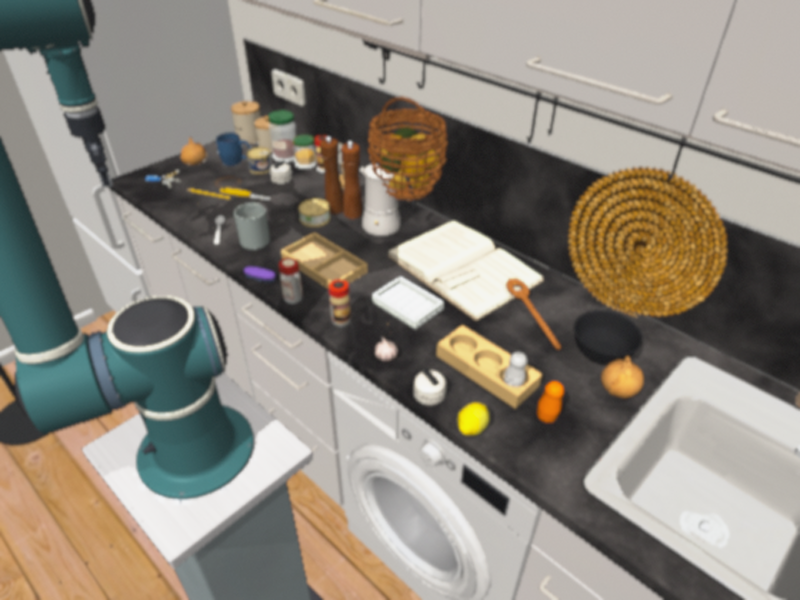

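View pics/top0.png

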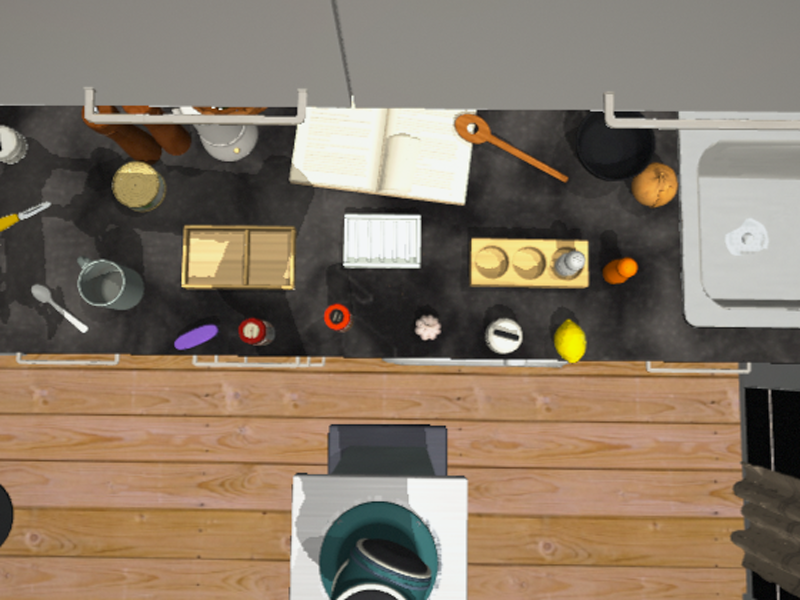

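The scene view shows the two red-capped jars at (290,282) and (339,302). The brush is at (260,272), garlic (386,349), timer (430,387), lemon (473,418), and the orange decoy shaker at (551,402), outside the rack. A third red cap, at the back at (322,145), is behind the front area. I'll confirm with enlarged crops.

Run:
```python
from workcell import bot, optics
import cv2,numpy as np
t=optics.read_camera("top")["img"][:,:,::-1]; s=optics.read_camera("scene")["img"][:,:,::-1]
def crop(im,x,y,w,h,k,n): cv2.imwrite(f"pics/{n}.png",cv2.resize(im[y:y+h,x:x+w],None,fx=k,fy=k,interpolation=cv2.INTER_CUBIC))
crop(t,115,145,200,110,4,"tl"); crop(t,235,145,200,110,4,"tr"); crop(s,160,140,230,170,3.4,"sc")
```

```text
(no output)
```

View pics/tl.png

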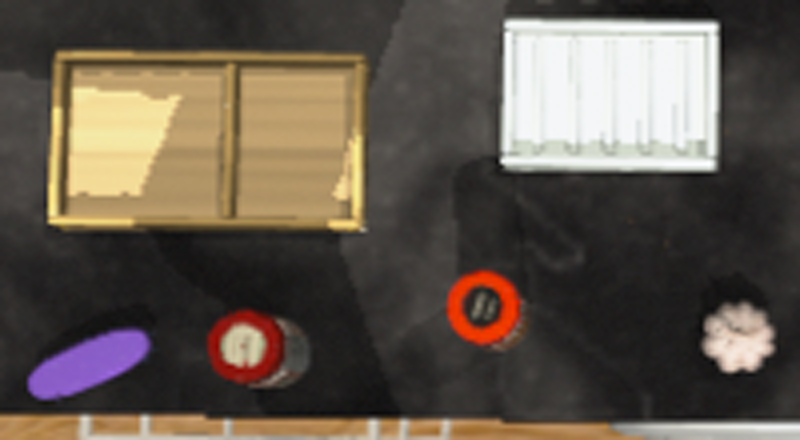

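View pics/tr.png

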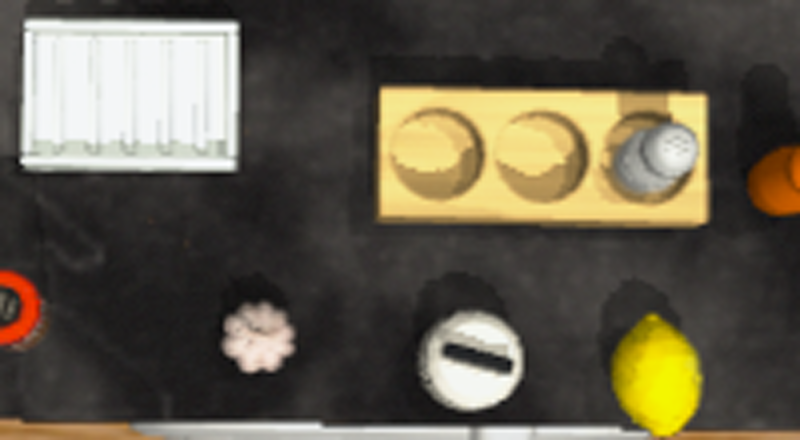

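View pics/sc.png

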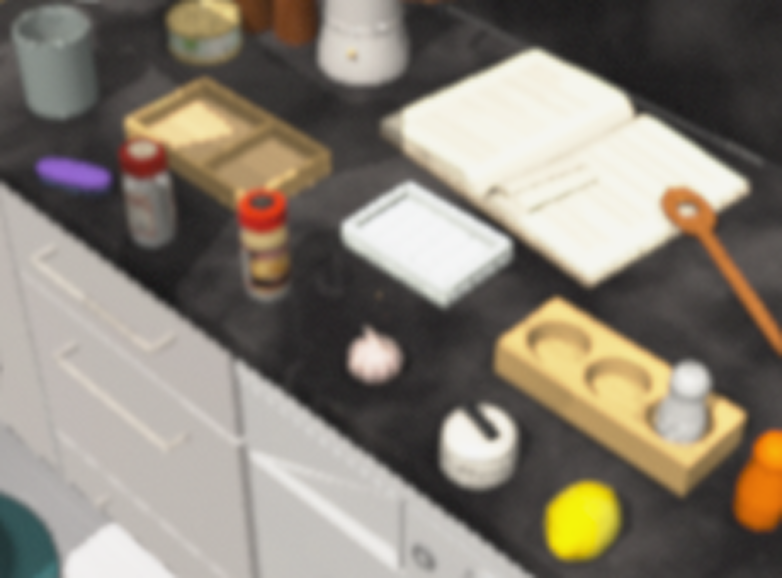

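The crops confirm the targets: jar A (dark red cap) in tl at (246,347) and jar B (bright red cap) at (484,306). The orange thing at tr (775,180) is outside the rack and not meant. Next I'll turn the pixels into positions and overlay the models.

```bash
cat > h.py <<'E'
from workcell import bot, optics
import cv2,numpy as np
from scipy.spatial.transform import Rotation as Ro
def cam(n):
    c=optics.read_camera(n); f=210/np.tan(np.radians(c["vertical_fov"]/2))
    c["K"]=np.array([[f,0,c["cx"]],[0,f,c["cy"]],[0,0,1]]); return c
def proj(c,P):
    return cv2.projectPoints(np.asarray(P,float).reshape(-1,3),cv2.Rodrigues(c["R"])[0],c["t"],c["K"],None)[0][:,0]
def ray(c,u,v,z):
    C=-c["R"].T@c["t"]; d=c["R"].T@np.linalg.inv(c["K"])@[u,v,1]; return C+d*(z-C[2])/d[2]
def circ(x,y,z,r): a=np.linspace(0,2*np.pi,40); return np.c_[x+r*np.cos(a),y+r*np.sin(a),0*a+z]
def rect(x,y,yaw,z,w,l):
    p=np.array([[1,1],[1,-1],[-1,-1],[-1,1],[1,1]])*[w/2,l/2]; R=Ro.from_euler('z',yaw).as_matrix()[:2,:2]
    return np.c_[p@R.T+[x,y],np.full(5,z)]
def overlay(c,x0,y0,w,h,k,curves,name):
    im=cv2.resize(c["img"][y0:y0+h,x0:x0+w,::-1],None,fx=k,fy=k,interpolation=cv2.INTER_CUBIC)
    for q in curves: cv2.polylines(im,[np.round((proj(c,q)-[x0,y0]+.5)*k-.5).astype(int)],False,(0,255,0),1)
    cv2.imwrite(f"pics/{name}.png",im)
def tool():
    s=bot.read_state(); R=Ro.from_rotvec(s["tcp_rot"]).as_matrix(); return s,R,s["tool_pos"]+R[:,2]*bot.hold_point_z
E
python3 - <<'E'
from h import *
c=cam("top")
def L(x,y,z,x0=115): return ray(c,(x+.5)/4-.5+x0,(y+.5)/4-.5+145,z)[:2]
def R(x,y,z): return L(x,y,z,235)
np.set_printoptions(precision=4,suppress=True)
for n,ps,z,f in [("tray",[(55,53),(367,57),(364,225),(49,223)],.028,L),("dish",[(504,18),(719,20),(718,165),(501,165)],.024,L),("rack",[(380,87),(709,93),(707,217),(378,213)],.036,R)]:
    P=np.array([f(*p,z) for p in ps]); d=P[0]-P[1]+P[3]-P[2]; e=P[0]-P[3]+P[1]-P[2]
    print(n,P.mean(0),"yaw",np.arctan2(-d[0],d[1]),"size x,y",np.hypot(*e)/2,np.hypot(*d)/2)
print("wells",R(437,154,.036),R(541,156,.036))
print("A",L(245,347,.106),"B",L(484,306,.106),"garlic",R(259,338,.024),"timer",R(472,357,.055))
print("lemon",R(658,375,.03),R(653,315,.028),R(665,437,.028),"brush",L(89,363,.018),L(28,388,.018),L(151,336,.018))
print("edge",L(400,414,0)); print(bot.hold_point_z)
E
```

```text
tray [0.5487 0.2667] yaw 0.0011287782754469972 size x,y 0.11279316789419216 0.2075876810414125
dish [0.584  0.0019] yaw 0.0057798077527404235 size x,y 0.0980178176553918 0.14310896938064302
rack [ 0.5445 -0.2683] yaw -0.004528328958137087 size x,y 0.0824011625691389 0.21402469885148084
wells [ 0.5427 -0.1991] [ 0.5421 -0.2668]
A [0.4083 0.2208] B [0.4351 0.0751] garlic [ 0.4218 -0.0844] timer [ 0.4097 -0.2184]
lemon [ 0.4006 -0.3424] [ 0.4396 -0.3402] [ 0.3608 -0.3468] brush [0.4005 0.3428] [0.3836 0.3824] [0.4188 0.3026]
edge [0.3699 0.1395]
0.1547
```

Run:
```python
from h import *
cs=[]
def cyl(x,y,z,r,h): cs.extend([circ(x,y,z,r),circ(x,y,z+h,r)])
cyl(.4083,.2208,0,.0225,.106);cyl(.4351,.0751,0,.0225,.106);cs.append(circ(.4218,-.0844,.02,.024));cyl(.4097,-.2184,0,.0325,.055)
cs+=[circ(.5435,-.2+k*.068*-1,.036,.03) for k in(0,1)]
cs+=[rect(.5435,-.268,-.003,z,.084,.212) for z in(0,.036)]
cs+=[rect(.548,.2667,0,z,.116,.206) for z in(0,.028)]+[rect(.584,.002,.004,z,.098,.142) for z in(0,.024)]
a=np.linspace(0,6.28,40);yw=-.0
u=np.array([.0788,.0066]);u/=np.hypot(*u);v=np.array([-u[1],u[0]])
cs.append(np.c_[.4003+.04*np.cos(a)*u[0]+.028*np.sin(a)*v[0],-.3432+.04*np.cos(a)*u[1]+.028*np.sin(a)*v[1],0*a+.028])
u=np.array([-.0352,.0798]);u/=np.hypot(*u);v=np.array([-u[1],u[0]]);print(u,np.arctan2(-u[0],u[1]))
cs.append(np.c_[.4008+.043*np.cos(a)*u[0]+.015*np.sin(a)*v[0],.3427+.043*np.cos(a)*u[1]+.015*np.sin(a)*v[1],0*a+.018])
overlay(cam("scene"),160,165,220,145,3.6,cs,"ov_s"); overlay(cam("top"),115,140,315,120,2.5,cs,"ov_t")
```

```text
[-0.40358375  0.91494271] 0.41543039039981144
```

View pics/ov_s.png

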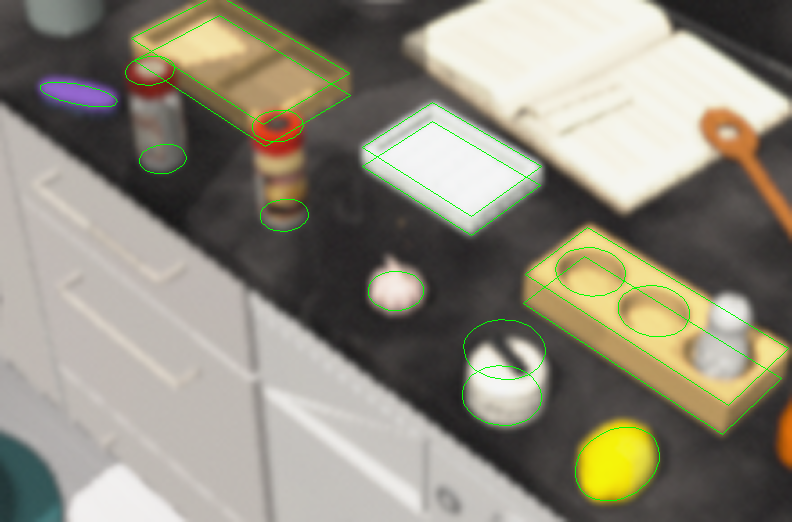

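View pics/ov_t.png

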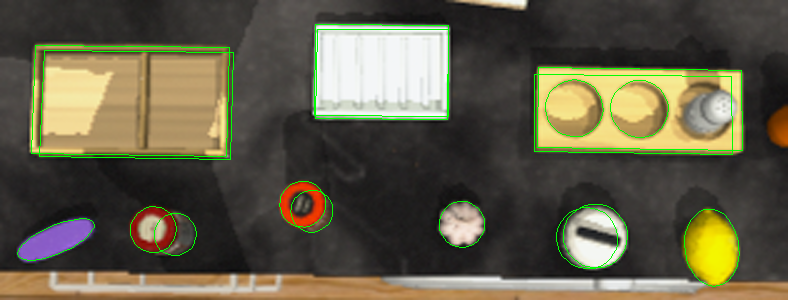

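The overlays match in both views, so positions are good to about 2 mm. Jar A is at (.408,.221), jar B (.435,.075), garlic (.422,-.0845), lemon (.400,-.343) and brush (.401,.343) with yaw .415. I'll start with the brush.

```bash
cat > go.py <<'E'
import sys
from h import *
x,y,z,ang=map(float,sys.argv[1:5]); s,R,g=tool()
cur=np.degrees(np.arctan2(R[1,1],R[0,1])); a=(cur-ang+90)%180-90
R2=R@Ro.from_rotvec([0,0,np.radians(a)]).as_matrix(); d=np.array([x,y,z])-g
print("t",round(s["time"],2),"grasp",g.round(4),"ang",cur.round(1),"tilt",np.degrees(np.arccos(-R[2,2])).round(2),"q6",s["q"][5].round(2),"width",round(s["width"],3),"grip",round(s["grip_force"],1))
print("az",a.round(1),"| then dx dy dz mm",(R2.T@d*1e3).round(1),"| unrotated",(R.T@d*1e3).round(1))
E
python3 -m jog '[{"az":6.8,"dz":10},{"az":6.8,"dz":10},{"az":6.8,"dz":10},{"az":6.8,"dz":10},{"az":6.8,"dz":10},{"az":6.8,"dz":10},{"az":7,"dz":10},{}]' 0.65 40; python3 go.py .401 .343 .1 23.8
```

```text
t 0.35 grasp [0.2128 0.6404 0.2497] ang 71.6 tilt 0.03 q6 -0.04 width 1.0 grip 0.0
az 47.8 | then dx dy dz mm [-348.    52.2  149.8] | unrotated [-272.4 -222.8  149.8]invalid input
```

```bash
python3 -m jog '[{"az":6.8,"dz":10},{"az":6.8,"dz":10},{"az":6.8,"dz":10},{"az":6.8,"dz":10},{"az":6.8,"dz":10},{"az":6.8,"dz":10},{"az":7,"dz":10},{"dz":0}]' 0.65 40; python3 go.py .401 .343 .1 23.8
```

```text
t 0.35 grasp [0.2128 0.6404 0.2497] ang 71.6 tilt 0.03 q6 -0.04 width 1.0 grip 0.0
az 47.8 | then dx dy dz mm [-348.    52.2  149.8] | unrotated [-272.4 -222.8  149.8]invalid input
```

```bash
python3 -m jog '[{"dx":0,"dy":0,"dz":10,"ax":0,"ay":0,"az":6.8}]'; echo; python3 -m jog '[{"dz":10,"az":6.8}]';echo; python3 -m jog '[{"dx":0,"dy":0,"dz":10,"ax":0,"ay":0,"az":6.8}]' 0.65 40; python3 -m jog --help
```

```text
time: 0.43
tool_pos: [0.2131, 0.6412, 0.397]
tcp_rot: [0.686, 3.065, 0.006]
wrist_force: [0.1, -0.2, -0.3]
width: 0.997
grip_force: 0.0


time: 0.52
tool_pos: [0.2129, 0.6409, 0.3855]
tcp_rot: [0.874, 3.018, 0.003]
wrist_force: [-0.1, -0.0, -0.1]
width: 0.882
grip_force: 0.0invalid input
invalid input: not JSON, or not a number
```

All six keys are required in each row.

```bash
python3 -m jog '[{"dx":0,"dy":0,"dz":10,"ax":0,"ay":0,"az":7},{"dx":0,"dy":0,"dz":10,"ax":0,"ay":0,"az":7},{"dx":0,"dy":0,"dz":10,"ax":0,"ay":0,"az":7},{"dx":0,"dy":0,"dz":10,"ax":0,"ay":0,"az":7},{"dx":0,"dy":0,"dz":10,"ax":0,"ay":0,"az":6.2},{"dx":0,"dy":0,"dz":0,"ax":0,"ay":0,"az":0},{"dx":0,"dy":0,"dz":0,"ax":0,"ay":0,"az":0}]' 0.65 40; python3 go.py .401 .343 .1 23.8
```

```text
time: 1.1
tool_pos: [0.2127, 0.6403, 0.3339]
tcp_rot: [1.711, 2.634, -0.003]
wrist_force: [-0.1, -1.4, 0.0]
width: 0.649
grip_force: 0.0
t 1.1 grasp [0.2126 0.64   0.1792] ang 24.0 tilt 0.1 q6 0.79 width 0.649 grip 0.0
az 0.2 | then dx dy dz mm [-347.7   52.6   79.6] | unrotated [-347.8   51.4   79.6]
```

```bash
python3 -m jog '[{"dx":-35,"dy":5,"dz":0,"ax":0,"ay":0,"az":0},{"dx":-35,"dy":5,"dz":0,"ax":0,"ay":0,"az":0},{"dx":-35,"dy":5,"dz":0,"ax":0,"ay":0,"az":0},{"dx":-35,"dy":5,"dz":0,"ax":0,"ay":0,"az":0},{"dx":-35,"dy":5,"dz":10,"ax":0,"ay":0,"az":0},{"dx":-35,"dy":5,"dz":15,"ax":0,"ay":0,"az":0},{"dx":-35,"dy":5,"dz":15,"ax":0,"ay":0,"az":0},{"dx":-35,"dy":5,"dz":20,"ax":0,"ay":0,"az":0},{"dx":-34,"dy":6,"dz":20,"ax":0,"ay":0,"az":0},{"dx":-34,"dy":6,"dz":20,"ax":0,"ay":0,"az":0},{"dx":0,"dy":0,"dz":0,"ax":0,"ay":0,"az":0},{"dx":0,"dy":0,"dz":0,"ax":0,"ay":0,"az":0}]'; python3 go.py .401 .343 .022 23.8
```

```text
time: 2.1
tool_pos: [0.4017, 0.3417, 0.2343]
tcp_rot: [-1.717, -2.63, 0.002]
wrist_force: [-0.0, 0.9, 0.1]
width: 0.65
grip_force: 0.0
t 2.1 grasp [0.4015 0.3416 0.0796] ang 23.7 tilt 0.08 q6 0.24 width 0.65 grip 0.0
az -0.1 | then dx dy dz mm [ 1.5  0.2 57.6] | unrotated [ 1.5  0.2 57.6]
```

```bash
python3 -m jog '[{"dx":1,"dy":0,"dz":20,"ax":0,"ay":0,"az":0},{"dx":0,"dy":0,"dz":20,"ax":0,"ay":0,"az":0},{"dx":0,"dy":0,"dz":12,"ax":0,"ay":0,"az":0},{"dx":0,"dy":0,"dz":6,"ax":0,"ay":0,"az":0},{"dx":0,"dy":0,"dz":0,"ax":0,"ay":0,"az":0},{"dx":0,"dy":0,"dz":0,"ax":0,"ay":0,"az":0}]'; python3 -m jog '[{"dx":0,"dy":0,"dz":0,"ax":0,"ay":0,"az":0},{"dx":0,"dy":0,"dz":0,"ax":0,"ay":0,"az":0},{"dx":0,"dy":0,"dz":0,"ax":0,"ay":0,"az":0},{"dx":0,"dy":0,"dz":0,"ax":0,"ay":0,"az":0},{"dx":0,"dy":0,"dz":0,"ax":0,"ay":0,"az":0},{"dx":0,"dy":0,"dz":0,"ax":0,"ay":0,"az":0},{"dx":0,"dy":0,"dz":0,"ax":0,"ay":0,"az":0},{"dx":0,"dy":0,"dz":0,"ax":0,"ay":0,"az":0}]' 0 30;  python3 go.py .584 .002 .15 0
```

```text
time: 2.6
tool_pos: [0.4005, 0.345, 0.1773]
tcp_rot: [1.713, 2.633, 0.001]
wrist_force: [0.3, 0.6, 0.4]
width: 0.649
grip_force: 0.0
time: 3.27
tool_pos: [0.401, 0.3447, 0.178]
tcp_rot: [1.715, 2.632, 0.003]
wrist_force: [-1.6, 0.1, 5.7]
width: 0.334
grip_force: 29.8
t 3.27 grasp [0.4012 0.3449 0.0233] ang 23.8 tilt 0.11 q6 0.25 width 0.334 grip 29.8
az 23.8 | then dx dy dz mm [-342.7  183.  -127. ] | unrotated [-387.4   29.  -127. ]
```

```bash
python3 -m jog '[{"dx":0,"dy":0,"dz":-15,"ax":0,"ay":0,"az":0},{"dx":0,"dy":0,"dz":-35,"ax":0,"ay":0,"az":0},{"dx":0,"dy":0,"dz":-35,"ax":0,"ay":0,"az":6},{"dx":0,"dy":0,"dz":-35,"ax":0,"ay":0,"az":6},{"dx":0,"dy":0,"dz":-15,"ax":0,"ay":0,"az":6},{"dx":0,"dy":0,"dz":0,"ax":0,"ay":0,"az":6},{"dx":-34,"dy":18,"dz":0,"ax":0,"ay":0,"az":0},{"dx":-34,"dy":18,"dz":0,"ax":0,"ay":0,"az":0},{"dx":-34,"dy":18,"dz":0,"ax":0,"ay":0,"az":0},{"dx":-34,"dy":18,"dz":0,"ax":0,"ay":0,"az":0},{"dx":-34,"dy":18,"dz":0,"ax":0,"ay":0,"az":0},{"dx":-34,"dy":18,"dz":0,"ax":0,"ay":0,"az":0},{"dx":-34,"dy":18,"dz":0,"ax":0,"ay":0,"az":0},{"dx":-34,"dy":18,"dz":0,"ax":0,"ay":0,"az":0},{"dx":-34,"dy":18,"dz":0,"ax":0,"ay":0,"az":0},{"dx":-34,"dy":18,"dz":0,"ax":0,"ay":0,"az":0},{"dx":0,"dy":0,"dz":0,"ax":0,"ay":0,"az":0},{"dx":0,"dy":0,"dz":0,"ax":0,"ay":0,"az":0}]';  python3 go.py .584 .002 .0335 0
```

```text
time: 4.77
tool_pos: [0.5801, 0.0015, 0.3117]
tcp_rot: [2.229, 2.213, 0.0]
wrist_force: [-0.3, 0.1, 0.2]
width: 0.326
grip_force: 30.0
t 4.77 grasp [0.5802 0.0015 0.157 ] ang -0.4 tilt 0.02 q6 -0.03 width 0.326 grip 30.0
az -0.4 | then dx dy dz mm [  0.5   3.8 123.5] | unrotated [  0.6   3.8 123.5]
```

```bash
python3 -m jog '[{"dx":0,"dy":4,"dz":30,"ax":0,"ay":0,"az":0},{"dx":0,"dy":0,"dz":35,"ax":0,"ay":0,"az":0},{"dx":0,"dy":0,"dz":30,"ax":0,"ay":0,"az":0},{"dx":0,"dy":0,"dz":15,"ax":0,"ay":0,"az":0},{"dx":0,"dy":0,"dz":8,"ax":0,"ay":0,"az":0},{"dx":0,"dy":0,"dz":4,"ax":0,"ay":0,"az":0},{"dx":0,"dy":0,"dz":0,"ax":0,"ay":0,"az":0},{"dx":0,"dy":0,"dz":0,"ax":0,"ay":0,"az":0}]';  python3 go.py .584 .002 .0335 0; python3 -c "
from h import *
overlay(cam('scene'),200,165,160,110,4.5,[],'b1')"
```

```text
time: 5.43
tool_pos: [0.5841, 0.0041, 0.191]
tcp_rot: [2.223, 2.218, 0.003]
wrist_force: [0.8, -0.1, -0.4]
width: 0.329
grip_force: 30.0
t 5.43 grasp [0.5845 0.0041 0.0363] ang -0.1 tilt 0.13 q6 -0.03 width 0.329 grip 30.0
az -0.1 | then dx dy dz mm [-2.1 -0.5  2.8] | unrotated [-2.1 -0.5  2.8]
```

View pics/b1.png

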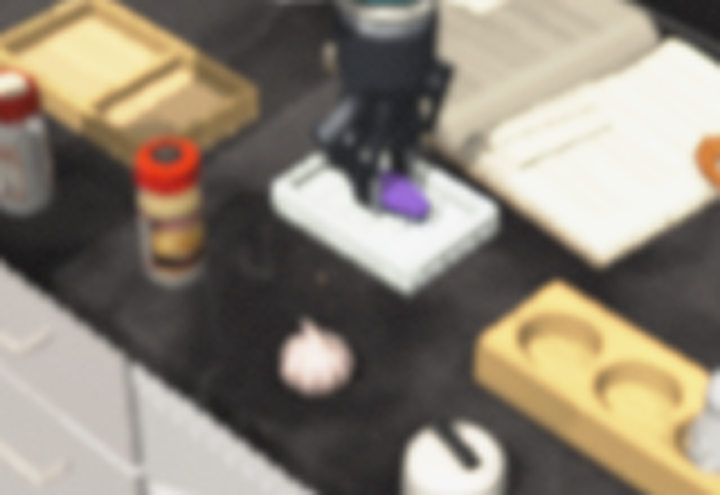

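The brush is over the ribs inside the dish at about (400,198). I'll lower it 2 mm, release and retreat.

```bash
python3 -m jog '[{"dx":0,"dy":0,"dz":2,"ax":0,"ay":0,"az":0},{"dx":0,"dy":0,"dz":0,"ax":0,"ay":0,"az":0}]'; python3 -m jog '[{"dx":0,"dy":0,"dz":0,"ax":0,"ay":0,"az":0},{"dx":0,"dy":0,"dz":0,"ax":0,"ay":0,"az":0},{"dx":0,"dy":0,"dz":0,"ax":0,"ay":0,"az":0},{"dx":0,"dy":0,"dz":0,"ax":0,"ay":0,"az":0},{"dx":0,"dy":0,"dz":-10,"ax":0,"ay":0,"az":0},{"dx":0,"dy":0,"dz":-30,"ax":0,"ay":0,"az":0},{"dx":0,"dy":0,"dz":-35,"ax":0,"ay":0,"az":0},{"dx":0,"dy":0,"dz":-35,"ax":0,"ay":0,"az":0},{"dx":0,"dy":0,"dz":-30,"ax":0,"ay":0,"az":0},{"dx":0,"dy":0,"dz":0,"ax":0,"ay":0,"az":0}]' 0.5;  python3 go.py .4351 .0751 .083 0
```

```text
time: 5.65
tool_pos: [0.5841, 0.0035, 0.1888]
tcp_rot: [2.224, 2.217, 0.002]
wrist_force: [0.1, -0.2, -1.5]
width: 0.326
grip_force: 30.0
time: 6.48
tool_pos: [0.5863, 0.0034, 0.3368]
tcp_rot: [2.218, 2.211, 0.015]
wrist_force: [1.0, 0.4, 1.0]
width: 0.496
grip_force: 0.0
t 6.48 grasp [0.5885 0.0034 0.1821] ang -0.2 tilt 0.81 q6 -0.03 width 0.496 grip 0.0
az -0.2 | then dx dy dz mm [  71.8 -154.8   96.9] | unrotated [  71.3 -155.    96.9]
```

```bash
python3 -m jog '[{"dx":14,"dy":-30,"dz":0,"ax":0,"ay":0,"az":0},{"dx":14,"dy":-30,"dz":0,"ax":0,"ay":0,"az":0},{"dx":14,"dy":-30,"dz":0,"ax":0,"ay":0,"az":0},{"dx":14,"dy":-30,"dz":0,"ax":0,"ay":0,"az":0},{"dx":14,"dy":-30,"dz":0,"ax":0,"ay":0,"az":0},{"dx":0,"dy":0,"dz":0,"ax":0,"ay":0,"az":0},{"dx":0,"dy":0,"dz":0,"ax":0,"ay":0,"az":0},{"dx":0,"dy":0,"dz":0,"ax":0,"ay":0,"az":0}]' 0.9 40;  python3 go.py .4351 .0751 .083 0
```

```text
time: 7.15
tool_pos: [0.4342, 0.074, 0.3284]
tcp_rot: [2.223, 2.217, 0.002]
wrist_force: [0.0, 0.6, 0.1]
width: 0.899
grip_force: 0.0
t 7.15 grasp [0.4345 0.074  0.1737] ang -0.1 tilt 0.12 q6 0.12 width 0.899 grip 0.0
az -0.1 | then dx dy dz mm [ 1.1  0.4 90.7] | unrotated [ 1.1  0.4 90.7]
```

```bash
python3 -m jog '[{"dx":1,"dy":0,"dz":20,"ax":0,"ay":0,"az":0},{"dx":0,"dy":0,"dz":25,"ax":0,"ay":0,"az":0},{"dx":0,"dy":0,"dz":25,"ax":0,"ay":0,"az":0},{"dx":0,"dy":0,"dz":15,"ax":0,"ay":0,"az":0},{"dx":0,"dy":0,"dz":6,"ax":0,"ay":0,"az":0},{"dx":0,"dy":0,"dz":0,"ax":0,"ay":0,"az":0},{"dx":0,"dy":0,"dz":0,"ax":0,"ay":0,"az":0}]';python3 -m jog '[{"dx":0,"dy":0,"dz":0,"ax":0,"ay":0,"az":0},{"dx":0,"dy":0,"dz":0,"ax":0,"ay":0,"az":0},{"dx":0,"dy":0,"dz":0,"ax":0,"ay":0,"az":0},{"dx":0,"dy":0,"dz":0,"ax":0,"ay":0,"az":0},{"dx":0,"dy":0,"dz":0,"ax":0,"ay":0,"az":0},{"dx":0,"dy":0,"dz":0,"ax":0,"ay":0,"az":0},{"dx":0,"dy":0,"dz":0,"ax":0,"ay":0,"az":0},{"dx":0,"dy":0,"dz":0,"ax":0,"ay":0,"az":0}]' 0 40;  python3 go.py .5435 -.268 .19 0
```

```text
time: 7.73
tool_pos: [0.4348, 0.0747, 0.2371]
tcp_rot: [2.226, 2.217, 0.0]
wrist_force: [-0.7, -0.6, 0.6]
width: 0.902
grip_force: 0.0
time: 8.4
tool_pos: [0.4345, 0.0751, 0.2381]
tcp_rot: [2.223, 2.217, 0.003]
wrist_force: [-0.5, -0.7, 5.9]
width: 0.513
grip_force: 40.3
t 8.4 grasp [0.4349 0.0752 0.0834] ang -0.2 tilt 0.16 q6 0.12 width 0.513 grip 40.3
az -0.2 | then dx dy dz mm [-343.1  108.9 -106.4] | unrotated [-342.8  109.9 -106.4]
```

```bash
python3 -m jog '[{"dx":0,"dy":0,"dz":-10,"ax":0,"ay":0,"az":0},{"dx":0,"dy":0,"dz":-30,"ax":0,"ay":0,"az":0},{"dx":0,"dy":0,"dz":-30,"ax":0,"ay":0,"az":0},{"dx":-10,"dy":0,"dz":-25,"ax":0,"ay":0,"az":0},{"dx":-20,"dy":8,"dz":-10,"ax":0,"ay":0,"az":0},{"dx":-30,"dy":10,"dz":0,"ax":0,"ay":0,"az":0},{"dx":-35,"dy":12,"dz":0,"ax":0,"ay":0,"az":0},{"dx":-35,"dy":12,"dz":0,"ax":0,"ay":0,"az":0},{"dx":-35,"dy":12,"dz":0,"ax":0,"ay":0,"az":0},{"dx":-35,"dy":12,"dz":0,"ax":0,"ay":0,"az":0},{"dx":-35,"dy":12,"dz":0,"ax":0,"ay":0,"az":0},{"dx":-35,"dy":12,"dz":0,"ax":0,"ay":0,"az":0},{"dx":-30,"dy":10,"dz":0,"ax":0,"ay":0,"az":0},{"dx":-23,"dy":6,"dz":0,"ax":0,"ay":0,"az":0},{"dx":-15,"dy":3,"dz":0,"ax":0,"ay":0,"az":0},{"dx":-5,"dy":0,"dz":0,"ax":0,"ay":0,"az":0},{"dx":0,"dy":0,"dz":0,"ax":0,"ay":0,"az":0},{"dx":0,"dy":0,"dz":0,"ax":0,"ay":0,"az":0}]';  python3 go.py .5435 -.268 .0925 0
```

```text
time: 9.9
tool_pos: [0.5412, -0.2674, 0.3415]
tcp_rot: [-2.224, -2.217, -0.0]
wrist_force: [0.5, -0.0, -0.7]
width: 0.507
grip_force: 41.0
t 9.9 grasp [ 0.541  -0.2672  0.1868] ang -0.2 tilt 0.09 q6 -0.5 width 0.507 grip 41.0
az -0.2 | then dx dy dz mm [-0.9  2.6 94.3] | unrotated [-0.9  2.6 94.3]
```

```bash
python3 -m jog '[{"dx":-1,"dy":2.5,"dz":10,"ax":0,"ay":0,"az":0},{"dx":0,"dy":0,"dz":25,"ax":0,"ay":0,"az":0},{"dx":0,"dy":0,"dz":25,"ax":0,"ay":0,"az":0},{"dx":0,"dy":0,"dz":15,"ax":0,"ay":0,"az":0},{"dx":0,"dy":0,"dz":8,"ax":0,"ay":0,"az":0},{"dx":0,"dy":0,"dz":5,"ax":0,"ay":0,"az":0},{"dx":0,"dy":0,"dz":3,"ax":0,"ay":0,"az":0},{"dx":0,"dy":0,"dz":0,"ax":0,"ay":0,"az":0},{"dx":0,"dy":0,"dz":0,"ax":0,"ay":0,"az":0}]';  python3 go.py .5435 -.268 .0925 0
```

```text
time: 10.65
tool_pos: [0.5447, -0.2694, 0.2517]
tcp_rot: [2.223, 2.217, 0.001]
wrist_force: [0.3, -0.3, -0.4]
width: 0.512
grip_force: 41.0
t 10.65 grasp [ 0.5449 -0.2695  0.097 ] ang -0.2 tilt 0.11 q6 -0.5 width 0.512 grip 41.0
az -0.2 | then dx dy dz mm [ 1.5 -1.4  4.5] | unrotated [ 1.5 -1.5  4.5]
```

```bash
python3 -m jog '[{"dx":1.5,"dy":-1,"dz":2,"ax":0,"ay":0,"az":0},{"dx":0,"dy":0,"dz":2,"ax":0,"ay":0,"az":0},{"dx":0,"dy":0,"dz":1,"ax":0,"ay":0,"az":0},{"dx":0,"dy":0,"dz":0,"ax":0,"ay":0,"az":0},{"dx":0,"dy":0,"dz":0,"ax":0,"ay":0,"az":0}]';  python3 go.py .5435 -.268 .0925 0; python3 -m jog '[{"dx":0,"dy":0,"dz":0,"ax":0,"ay":0,"az":0},{"dx":0,"dy":0,"dz":0,"ax":0,"ay":0,"az":0},{"dx":0,"dy":0,"dz":0,"ax":0,"ay":0,"az":0},{"dx":0,"dy":0,"dz":0,"ax":0,"ay":0,"az":0},{"dx":0,"dy":0,"dz":0,"ax":0,"ay":0,"az":0},{"dx":0,"dy":0,"dz":-15,"ax":0,"ay":0,"az":0},{"dx":0,"dy":0,"dz":-30,"ax":0,"ay":0,"az":0},{"dx":0,"dy":0,"dz":-30,"ax":0,"ay":0,"az":0},{"dx":0,"dy":0,"dz":-25,"ax":0,"ay":0,"az":0},{"dx":0,"dy":0,"dz":0,"ax":0,"ay":0,"az":0},{"dx":0,"dy":0,"dz":0,"ax":0,"ay":0,"az":0}]' 0.8 40; python3 go.py .4083 .2208 .19 0
```

```text
time: 11.07
tool_pos: [0.5433, -0.268, 0.2462]
tcp_rot: [2.225, 2.217, 0.0]
wrist_force: [-0.2, 0.7, 1.9]
width: 0.508
grip_force: 41.0
t 11.07 grasp [ 0.5434 -0.268   0.0915] ang -0.2 tilt 0.04 q6 -0.5 width 0.508 grip 41.0
az -0.2 | then dx dy dz mm [ 0.   0.1 -1. ] | unrotated [ 0.   0.1 -1. ]
time: 11.98
tool_pos: [0.5439, -0.2682, 0.3482]
tcp_rot: [2.222, 2.215, 0.002]
wrist_force: [0.8, -0.2, -0.6]
width: 0.8
grip_force: 0.0
t 11.98 grasp [ 0.5446 -0.2686  0.1935] ang -0.2 tilt 0.28 q6 -0.5 width 0.8 grip 0.0
az -0.2 | then dx dy dz mm [ 489.4 -136.3    1.7] | unrotated [ 489.  -137.8    1.7]
```

```bash
python3 -m jog '[{"dx":20,"dy":-5,"dz":0,"ax":0,"ay":0,"az":0},{"dx":36,"dy":-10,"dz":0,"ax":0,"ay":0,"az":0},{"dx":36,"dy":-10,"dz":0,"ax":0,"ay":0,"az":0},{"dx":36,"dy":-10,"dz":0,"ax":0,"ay":0,"az":0},{"dx":36,"dy":-10,"dz":0,"ax":0,"ay":0,"az":0},{"dx":36,"dy":-10,"dz":0,"ax":0,"ay":0,"az":0},{"dx":36,"dy":-10,"dz":0,"ax":0,"ay":0,"az":0},{"dx":36,"dy":-10,"dz":0,"ax":0,"ay":0,"az":0},{"dx":36,"dy":-10,"dz":0,"ax":0,"ay":0,"az":0},{"dx":36,"dy":-10,"dz":0,"ax":0,"ay":0,"az":0},{"dx":36,"dy":-10,"dz":0,"ax":0,"ay":0,"az":0},{"dx":36,"dy":-10,"dz":0,"ax":0,"ay":0,"az":0},{"dx":36,"dy":-10,"dz":0,"ax":0,"ay":0,"az":0},{"dx":36,"dy":-10,"dz":0,"ax":0,"ay":0,"az":0},{"dx":20,"dy":-7,"dz":0,"ax":0,"ay":0,"az":0},{"dx":15,"dy":-5,"dz":0,"ax":0,"ay":0,"az":0},{"dx":0,"dy":0,"dz":0,"ax":0,"ay":0,"az":0},{"dx":0,"dy":0,"dz":0,"ax":0,"ay":0,"az":0}]' 0.9; python3 go.py .4083 .2208 .083 0
```

```text
time: 13.48
tool_pos: [0.3969, 0.2559, 0.344]
tcp_rot: [-2.222, -2.22, 0.005]
wrist_force: [0.6, -0.3, 0.3]
width: 0.898
grip_force: 0.0
t 13.48 grasp [0.3965 0.2556 0.1893] ang -0.0 tilt 0.18 q6 0.52 width 0.898 grip 0.0
az -0.0 | then dx dy dz mm [-34.6  12.  106.4] | unrotated [-34.5  12.  106.4]
```

```bash
python3 -m jog '[{"dx":-20,"dy":7,"dz":0,"ax":0,"ay":0,"az":0},{"dx":-14.5,"dy":5,"dz":0,"ax":0,"ay":0,"az":0},{"dx":0,"dy":0,"dz":20,"ax":0,"ay":0,"az":0},{"dx":0,"dy":0,"dz":20,"ax":0,"ay":0,"az":0},{"dx":0,"dy":0,"dz":0,"ax":0,"ay":0,"az":0}]'; python3 go.py .4083 .2208 .083 0; python3 -m jog '[{"dx":0,"dy":0,"dz":20,"ax":0,"ay":0,"az":0},{"dx":0,"dy":0,"dz":25,"ax":0,"ay":0,"az":0},{"dx":0,"dy":0,"dz":15,"ax":0,"ay":0,"az":0},{"dx":0,"dy":0,"dz":6,"ax":0,"ay":0,"az":0},{"dx":0,"dy":0,"dz":0,"ax":0,"ay":0,"az":0},{"dx":0,"dy":0,"dz":0,"ax":0,"ay":0,"az":0}]';python3 -m jog '[{"dx":0,"dy":0,"dz":0,"ax":0,"ay":0,"az":0},{"dx":0,"dy":0,"dz":0,"ax":0,"ay":0,"az":0},{"dx":0,"dy":0,"dz":0,"ax":0,"ay":0,"az":0},{"dx":0,"dy":0,"dz":0,"ax":0,"ay":0,"az":0},{"dx":0,"dy":0,"dz":0,"ax":0,"ay":0,"az":0},{"dx":0,"dy":0,"dz":0,"ax":0,"ay":0,"az":0},{"dx":0,"dy":0,"dz":0,"ax":0,"ay":0,"az":0},{"dx":0,"dy":0,"dz":0,"ax":0,"ay":0,"az":0}]' 0 40;  python3 go.py .5435 -.2 .19 0
```

```text
time: 13.9
tool_pos: [0.408, 0.2186, 0.3013]
tcp_rot: [-2.226, -2.214, 0.013]
wrist_force: [-0.9, -0.9, -1.4]
width: 0.901
grip_force: 0.0
t 13.9 grasp [0.4069 0.218  0.1466] ang -0.3 tilt 0.48 q6 0.44 width 0.901 grip 0.0
az -0.3 | then dx dy dz mm [ 3.   1.9 63.6] | unrotated [ 3.   1.9 63.6]
time: 14.4
tool_pos: [0.41, 0.2208, 0.2401]
tcp_rot: [2.226, 2.217, -0.0]
wrist_force: [-0.1, 0.2, 0.9]
width: 0.905
grip_force: 0.0
time: 15.07
tool_pos: [0.4102, 0.2215, 0.2411]
tcp_rot: [2.224, 2.218, 0.003]
wrist_force: [-2.2, -0.6, 6.7]
width: 0.512
grip_force: 40.0
t 15.07 grasp [0.4105 0.2216 0.0864] ang -0.2 tilt 0.12 q6 0.44 width 0.512 grip 40.0
az -0.2 | then dx dy dz mm [-421.5  133.2 -103.8] | unrotated [-421.2  134.4 -103.8]
```

```bash
python3 -m jog '[{"dx":0,"dy":0,"dz":-10,"ax":0,"ay":0,"az":0},{"dx":0,"dy":0,"dz":-30,"ax":0,"ay":0,"az":0},{"dx":0,"dy":0,"dz":-35,"ax":0,"ay":0,"az":0},{"dx":0,"dy":0,"dz":-30,"ax":0,"ay":0,"az":0},{"dx":-20,"dy":6,"dz":0,"ax":0,"ay":0,"az":0},{"dx":-35,"dy":11,"dz":0,"ax":0,"ay":0,"az":0},{"dx":-35,"dy":11,"dz":0,"ax":0,"ay":0,"az":0},{"dx":-35,"dy":11,"dz":0,"ax":0,"ay":0,"az":0},{"dx":-35,"dy":11,"dz":0,"ax":0,"ay":0,"az":0},{"dx":-35,"dy":11,"dz":0,"ax":0,"ay":0,"az":0},{"dx":-35,"dy":11,"dz":0,"ax":0,"ay":0,"az":0},{"dx":-35,"dy":11,"dz":0,"ax":0,"ay":0,"az":0},{"dx":-35,"dy":11,"dz":0,"ax":0,"ay":0,"az":0},{"dx":-35,"dy":11,"dz":0,"ax":0,"ay":0,"az":0},{"dx":-35,"dy":11,"dz":0,"ax":0,"ay":0,"az":0},{"dx":-35,"dy":11,"dz":0,"ax":0,"ay":0,"az":0},{"dx":-16,"dy":6,"dz":0,"ax":0,"ay":0,"az":0},{"dx":0,"dy":0,"dz":0,"ax":0,"ay":0,"az":0},{"dx":0,"dy":0,"dz":0,"ax":0,"ay":0,"az":0}]'; python3 go.py .5435 -.2 .0945 0
```

```text
time: 16.65
tool_pos: [0.5412, -0.2008, 0.3446]
tcp_rot: [-2.226, -2.215, -0.0]
wrist_force: [0.3, 0.9, -0.7]
width: 0.512
grip_force: 41.0
t 16.65 grasp [ 0.5411 -0.2007  0.1899] ang -0.3 tilt 0.07 q6 -0.39 width 0.512 grip 41.0
az -0.3 | then dx dy dz mm [ 0.6  2.4 95.4] | unrotated [ 0.6  2.4 95.4]
```

```bash
python3 -m jog '[{"dx":0,"dy":1.5,"dz":10,"ax":0,"ay":0,"az":0},{"dx":0,"dy":0,"dz":25,"ax":0,"ay":0,"az":0},{"dx":0,"dy":0,"dz":25,"ax":0,"ay":0,"az":0},{"dx":0,"dy":0,"dz":15,"ax":0,"ay":0,"az":0},{"dx":0,"dy":0,"dz":8,"ax":0,"ay":0,"az":0},{"dx":0,"dy":0,"dz":5,"ax":0,"ay":0,"az":0},{"dx":0,"dy":0,"dz":3,"ax":0,"ay":0,"az":0},{"dx":0,"dy":0,"dz":0,"ax":0,"ay":0,"az":0},{"dx":0,"dy":0,"dz":0,"ax":0,"ay":0,"az":0}]';  python3 go.py .5435 -.2 .0945 0
```

```text
time: 17.4
tool_pos: [0.5434, -0.2002, 0.2547]
tcp_rot: [2.223, 2.217, 0.001]
wrist_force: [0.8, -0.6, -1.0]
width: 0.508
grip_force: 41.0
t 17.4 grasp [ 0.5436 -0.2003  0.1   ] ang -0.2 tilt 0.1 q6 -0.39 width 0.508 grip 41.0
az -0.2 | then dx dy dz mm [ 0.3 -0.1  5.5] | unrotated [ 0.3 -0.1  5.5]
```

Next I'll lower the last 5 mm, release and retreat, then head for the lemon.

```bash
python3 -m jog '[{"dx":0,"dy":0,"dz":2,"ax":0,"ay":0,"az":0},{"dx":0,"dy":0,"dz":2,"ax":0,"ay":0,"az":0},{"dx":0,"dy":0,"dz":1.5,"ax":0,"ay":0,"az":0},{"dx":0,"dy":0,"dz":0,"ax":0,"ay":0,"az":0},{"dx":0,"dy":0,"dz":0,"ax":0,"ay":0,"az":0}]'; python3 -m jog '[{"dx":0,"dy":0,"dz":0,"ax":0,"ay":0,"az":0},{"dx":0,"dy":0,"dz":0,"ax":0,"ay":0,"az":0},{"dx":0,"dy":0,"dz":0,"ax":0,"ay":0,"az":0},{"dx":0,"dy":0,"dz":0,"ax":0,"ay":0,"az":0},{"dx":0,"dy":0,"dz":0,"ax":0,"ay":0,"az":0},{"dx":0,"dy":0,"dz":-15,"ax":0,"ay":0,"az":0},{"dx":0,"dy":0,"dz":-30,"ax":0,"ay":0,"az":0},{"dx":0,"dy":0,"dz":-30,"ax":0,"ay":0,"az":0},{"dx":0,"dy":0,"dz":-25,"ax":0,"ay":0,"az":0},{"dx":0,"dy":0,"dz":0,"ax":0,"ay":0,"az":0},{"dx":0,"dy":0,"dz":0,"ax":0,"ay":0,"az":0}]' 0.8 40; python3 go.py .4003 -.3425 .15 94.8;python3 go.py .4218 -.0845 .15 0; python3 -c "
from h import *
overlay(cam('scene'),230,180,170,130,4,[],'b2')"
```

```text
time: 17.82
tool_pos: [0.5432, -0.2007, 0.2492]
tcp_rot: [2.224, 2.217, 0.001]
wrist_force: [-1.1, 0.6, 4.3]
width: 0.51
grip_force: 41.2
time: 18.73
tool_pos: [0.5436, -0.2007, 0.3505]
tcp_rot: [2.222, 2.215, 0.003]
wrist_force: [0.0, -0.7, -0.6]
width: 0.796
grip_force: 0.0
t 18.73 grasp [ 0.5443 -0.2009  0.1958] ang -0.2 tilt 0.27 q6 -0.39 width 0.796 grip 0.0
az 85.0 | then dx dy dz mm [-155.5  128.9   45.5] | unrotated [-141.9 -143.7   45.5]
t 18.73 grasp [ 0.5443 -0.2009  0.1958] ang -0.2 tilt 0.27 q6 -0.39 width 0.796 grip 0.0
az -0.2 | then dx dy dz mm [ 116.5 -122.7   45.1] | unrotated [ 116.1 -123.    45.1]
```

View pics/b2.png

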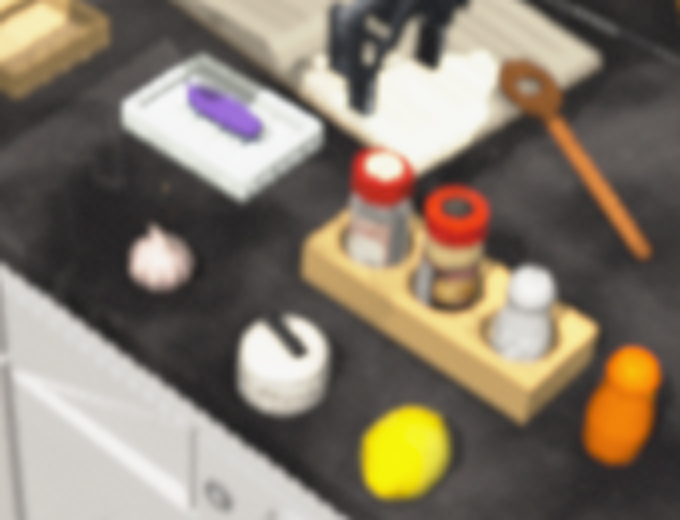

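Both jars stand upright in their wells at (380,200) and (455,240), and the brush lies in the dish. Next is the garlic.

```bash
python3 -m jog '[{"dx":16,"dy":-18,"dz":0,"ax":0,"ay":0,"az":0},{"dx":30,"dy":-30,"dz":0,"ax":0,"ay":0,"az":0},{"dx":30,"dy":-30,"dz":0,"ax":0,"ay":0,"az":0},{"dx":25,"dy":-30,"dz":20,"ax":0,"ay":0,"az":0},{"dx":15,"dy":-15,"dz":25,"ax":0,"ay":0,"az":0},{"dx":0,"dy":0,"dz":25,"ax":0,"ay":0,"az":0},{"dx":0,"dy":0,"dz":15,"ax":0,"ay":0,"az":0},{"dx":0,"dy":0,"dz":0,"ax":0,"ay":0,"az":0},{"dx":0,"dy":0,"dz":0,"ax":0,"ay":0,"az":0}]' 0.85 20; python3 go.py .4218 -.0845 .029 0
```

```text
time: 19.53
tool_pos: [0.4215, -0.0859, 0.2622]
tcp_rot: [-2.222, -2.215, 0.004]
wrist_force: [0.5, 0.7, 0.4]
width: 0.848
grip_force: 0.0
t 19.53 grasp [ 0.4207 -0.0857  0.1075] ang -0.2 tilt 0.3 q6 -0.26 width 0.848 grip 0.0
az -0.2 | then dx dy dz mm [ 1.1  1.5 78.4] | unrotated [ 1.1  1.5 78.4]
```

```bash
python3 -m jog '[{"dx":1,"dy":1,"dz":20,"ax":0,"ay":0,"az":0},{"dx":0,"dy":0,"dz":25,"ax":0,"ay":0,"az":0},{"dx":0,"dy":0,"dz":20,"ax":0,"ay":0,"az":0},{"dx":0,"dy":0,"dz":10,"ax":0,"ay":0,"az":0},{"dx":0,"dy":0,"dz":3,"ax":0,"ay":0,"az":0},{"dx":0,"dy":0,"dz":0,"ax":0,"ay":0,"az":0},{"dx":0,"dy":0,"dz":0,"ax":0,"ay":0,"az":0}]';python3 -m jog '[{"dx":0,"dy":0,"dz":0,"ax":0,"ay":0,"az":0},{"dx":0,"dy":0,"dz":0,"ax":0,"ay":0,"az":0},{"dx":0,"dy":0,"dz":0,"ax":0,"ay":0,"az":0},{"dx":0,"dy":0,"dz":0,"ax":0,"ay":0,"az":0},{"dx":0,"dy":0,"dz":0,"ax":0,"ay":0,"az":0},{"dx":0,"dy":0,"dz":0,"ax":0,"ay":0,"az":0},{"dx":0,"dy":0,"dz":0,"ax":0,"ay":0,"az":0},{"dx":0,"dy":0,"dz":0,"ax":0,"ay":0,"az":0}]' 0 20;  python3 go.py .548 .2097 .1 0
```

```text
time: 20.12
tool_pos: [0.4247, -0.0856, 0.1872]
tcp_rot: [2.224, 2.217, 0.001]
wrist_force: [-0.4, -0.0, -0.3]
width: 0.85
grip_force: 0.0
time: 20.78
tool_pos: [0.4246, -0.0855, 0.1877]
tcp_rot: [2.223, 2.217, 0.002]
wrist_force: [-1.8, 0.2, 5.3]
width: 0.525
grip_force: 19.7
t 20.78 grasp [ 0.425  -0.0856  0.033 ] ang -0.2 tilt 0.14 q6 -0.25 width 0.525 grip 19.7
az -0.2 | then dx dy dz mm [295.3 123.2 -66.9] | unrotated [295.6 122.3 -66.9]
```

```bash
python3 -m jog '[{"dx":0,"dy":0,"dz":-10,"ax":0,"ay":0,"az":0},{"dx":0,"dy":0,"dz":-30,"ax":0,"ay":0,"az":0},{"dx":0,"dy":0,"dz":-30,"ax":0,"ay":0,"az":0},{"dx":15,"dy":5,"dz":-10,"ax":0,"ay":0,"az":0},{"dx":30,"dy":13,"dz":0,"ax":0,"ay":0,"az":0},{"dx":35,"dy":15,"dz":0,"ax":0,"ay":0,"az":0},{"dx":35,"dy":15,"dz":0,"ax":0,"ay":0,"az":0},{"dx":35,"dy":15,"dz":0,"ax":0,"ay":0,"az":0},{"dx":35,"dy":15,"dz":0,"ax":0,"ay":0,"az":0},{"dx":35,"dy":15,"dz":0,"ax":0,"ay":0,"az":0},{"dx":35,"dy":15,"dz":0,"ax":0,"ay":0,"az":0},{"dx":30,"dy":10,"dz":0,"ax":0,"ay":0,"az":0},{"dx":11,"dy":4,"dz":0,"ax":0,"ay":0,"az":0},{"dx":0,"dy":0,"dz":0,"ax":0,"ay":0,"az":0},{"dx":0,"dy":0,"dz":0,"ax":0,"ay":0,"az":0}]'; python3 go.py .548 .2097 .0395 0
```

```text
time: 22.03
tool_pos: [0.5465, 0.2106, 0.2666]
tcp_rot: [2.223, 2.22, -0.001]
wrist_force: [-0.1, -0.1, -0.7]
width: 0.527
grip_force: 20.8
t 22.03 grasp [0.5465 0.2105 0.1119] ang -0.1 tilt 0.04 q6 0.33 width 0.527 grip 20.8
az -0.1 | then dx dy dz mm [-0.7  1.5 72.4] | unrotated [-0.7  1.5 72.4]
```

```bash
python3 -m jog '[{"dx":0,"dy":1,"dz":20,"ax":0,"ay":0,"az":0},{"dx":0,"dy":0,"dz":25,"ax":0,"ay":0,"az":0},{"dx":0,"dy":0,"dz":15,"ax":0,"ay":0,"az":0},{"dx":0,"dy":0,"dz":8,"ax":0,"ay":0,"az":0},{"dx":0,"dy":0,"dz":3,"ax":0,"ay":0,"az":0},{"dx":0,"dy":0,"dz":0,"ax":0,"ay":0,"az":0},{"dx":0,"dy":0,"dz":1,"ax":0,"ay":0,"az":0},{"dx":0,"dy":0,"dz":0,"ax":0,"ay":0,"az":0}]'; python3 go.py .548 .2097 .0395 0
```

```text
time: 22.7
tool_pos: [0.5483, 0.2101, 0.1953]
tcp_rot: [2.225, 2.217, 0.003]
wrist_force: [-0.8, -0.0, 0.3]
width: 0.525
grip_force: 20.8
t 22.7 grasp [0.5487 0.2102 0.0406] ang -0.2 tilt 0.13 q6 0.33 width 0.525 grip 20.8
az -0.2 | then dx dy dz mm [-0.5 -0.7  1.1] | unrotated [-0.5 -0.7  1.1]
```

```bash
python3 -m jog '[{"dx":0,"dy":0,"dz":1,"ax":0,"ay":0,"az":0},{"dx":0,"dy":0,"dz":0,"ax":0,"ay":0,"az":0}]'; python3 -m jog '[{"dx":0,"dy":0,"dz":0,"ax":0,"ay":0,"az":0},{"dx":0,"dy":0,"dz":0,"ax":0,"ay":0,"az":0},{"dx":0,"dy":0,"dz":0,"ax":0,"ay":0,"az":0},{"dx":0,"dy":0,"dz":0,"ax":0,"ay":0,"az":0},{"dx":0,"dy":0,"dz":-8,"ax":0,"ay":0,"az":0},{"dx":0,"dy":0,"dz":-25,"ax":0,"ay":0,"az":0},{"dx":0,"dy":0,"dz":-35,"ax":0,"ay":0,"az":0},{"dx":0,"dy":0,"dz":-35,"ax":0,"ay":0,"az":0},{"dx":0,"dy":0,"dz":-35,"ax":0,"ay":0,"az":0},{"dx":-10,"dy":0,"dz":-15,"ax":0,"ay":0,"az":0},{"dx":-30,"dy":-5,"dz":0,"ax":0,"ay":0,"az":0},{"dx":-40,"dy":-10,"dz":0,"ax":0,"ay":0,"az":0},{"dx":-40,"dy":-10,"dz":0,"ax":0,"ay":0,"az":0},{"dx":-40,"dy":-10,"dz":0,"ax":0,"ay":0,"az":0},{"dx":-40,"dy":-10,"dz":0,"ax":0,"ay":0,"az":0},{"dx":-40,"dy":-10,"dz":0,"ax":0,"ay":0,"az":0},{"dx":-40,"dy":-10,"dz":0,"ax":0,"ay":0,"az":0},{"dx":0,"dy":0,"dz":0,"ax":0,"ay":0,"az":0}]' 0.68 40; python3 go.py .4003 -.3425 .17 94.8; python3 -c "
from h import *
overlay(cam('scene'),160,150,230,170,3.4,[],'b3')"
```

```text
time: 22.87
tool_pos: [0.5481, 0.2104, 0.1939]
tcp_rot: [2.225, 2.217, 0.002]
wrist_force: [0.1, -0.6, -0.4]
width: 0.524
grip_force: 20.8
time: 24.37
tool_pos: [0.4801, -0.0749, 0.3469]
tcp_rot: [2.23, 2.21, -0.004]
wrist_force: [-0.2, 0.5, 0.0]
width: 0.683
grip_force: 0.0
t 24.37 grasp [ 0.4801 -0.0754  0.1922] ang -0.5 tilt 0.2 q6 -0.19 width 0.683 grip 0.0
az 84.7 | then dx dy dz mm [-101.9  259.4   23.1] | unrotated [-267.7  -77.4   23.1]
```

View pics/b3.png

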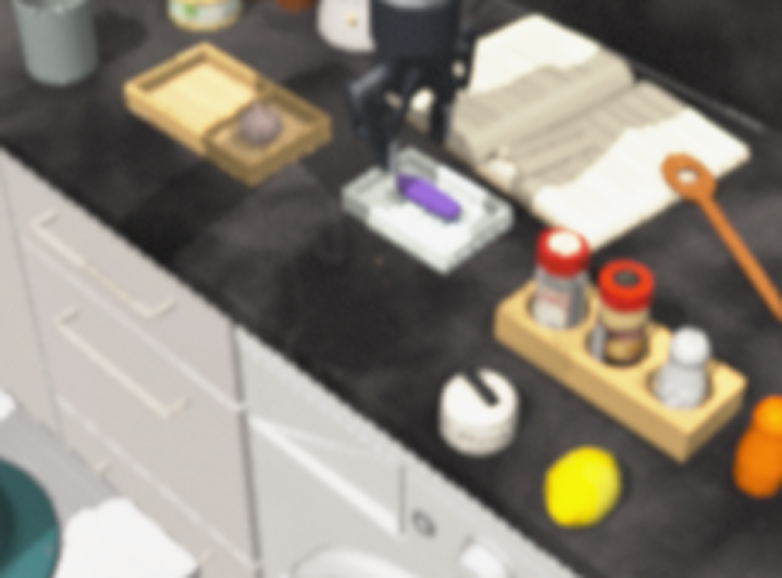

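The garlic is in the small bay at (262,125) and everything else is in place. The lemon is next.

```bash
python3 -m jog '[{"dx":0,"dy":0,"dz":0,"ax":0,"ay":0,"az":7},{"dx":0,"dy":0,"dz":0,"ax":0,"ay":0,"az":7},{"dx":0,"dy":0,"dz":0,"ax":0,"ay":0,"az":7},{"dx":0,"dy":0,"dz":0,"ax":0,"ay":0,"az":7},{"dx":0,"dy":0,"dz":0,"ax":0,"ay":0,"az":7},{"dx":0,"dy":0,"dz":0,"ax":0,"ay":0,"az":7},{"dx":0,"dy":0,"dz":0,"ax":0,"ay":0,"az":7},{"dx":0,"dy":0,"dz":0,"ax":0,"ay":0,"az":7},{"dx":0,"dy":0,"dz":0,"ax":0,"ay":0,"az":7},{"dx":0,"dy":0,"dz":0,"ax":0,"ay":0,"az":7},{"dx":0,"dy":0,"dz":0,"ax":0,"ay":0,"az":7},{"dx":0,"dy":0,"dz":0,"ax":0,"ay":0,"az":7},{"dx":0,"dy":0,"dz":0,"ax":0,"ay":0,"az":0}]' 0.9;python3 -m jog '[{"dx":-12,"dy":30,"dz":0,"ax":0,"ay":0,"az":0},{"dx":-14,"dy":35,"dz":0,"ax":0,"ay":0,"az":0},{"dx":-14,"dy":35,"dz":0,"ax":0,"ay":0,"az":0},{"dx":-14,"dy":35,"dz":0,"ax":0,"ay":0,"az":0},{"dx":-14,"dy":35,"dz":0,"ax":0,"ay":0,"az":0},{"dx":-14,"dy":35,"dz":0,"ax":0,"ay":0,"az":0},{"dx":-12,"dy":30,"dz":0,"ax":0,"ay":0,"az":0},{"dx":-8,"dy":22,"dz":0,"ax":0,"ay":0,"az":0},{"dx":0,"dy":0,"dz":0,"ax":0,"ay":0,"az":0},{"dx":0,"dy":0,"dz":0,"ax":0,"ay":0,"az":0}]'; python3 go.py .4003 -.343 .035 94.8
```

```text
time: 25.5
tool_pos: [0.4822, -0.0682, 0.3466]
tcp_rot: [-3.137, -0.157, -0.001]
wrist_force: [-0.1, 0.1, 0.2]
width: 0.901
grip_force: 0.0
time: 26.33
tool_pos: [0.4066, -0.336, 0.3463]
tcp_rot: [-3.137, -0.161, -0.0]
wrist_force: [0.9, 0.4, 0.8]
width: 0.902
grip_force: 0.0
t 26.33 grasp [ 0.4066 -0.3359  0.1916] ang -84.1 tilt 0.04 q6 0.73 width 0.902 grip 0.0
az 1.1 | then dx dy dz mm [ -6.9   6.6 156.6] | unrotated [ -7.1   6.5 156.6]
```

```bash
python3 -m jog '[{"dx":-7,"dy":6.5,"dz":15,"ax":0,"ay":0,"az":1},{"dx":0,"dy":0,"dz":30,"ax":0,"ay":0,"az":0},{"dx":0,"dy":0,"dz":30,"ax":0,"ay":0,"az":0},{"dx":0,"dy":0,"dz":15,"ax":0,"ay":0,"az":0},{"dx":0,"dy":0,"dz":0,"ax":0,"ay":0,"az":0},{"dx":0,"dy":0,"dz":0,"ax":0,"ay":0,"az":0}]'; python3 go.py .4003 -.343 .035 94.8
```

```text
time: 26.83
tool_pos: [0.4004, -0.341, 0.2554]
tcp_rot: [-3.136, -0.137, 0.003]
wrist_force: [-0.6, 0.2, 1.4]
width: 0.897
grip_force: 0.0
t 26.83 grasp [ 0.4001 -0.3407  0.1007] ang -85.0 tilt 0.16 q6 0.73 width 0.897 grip 0.0
az 0.2 | then dx dy dz mm [ 0.1  2.5 65.7] | unrotated [ 0.1  2.5 65.7]
```

```bash
python3 -m jog '[{"dx":0,"dy":2,"dz":20,"ax":0,"ay":0,"az":0},{"dx":0,"dy":0,"dz":25,"ax":0,"ay":0,"az":0},{"dx":0,"dy":0,"dz":15,"ax":0,"ay":0,"az":0},{"dx":0,"dy":0,"dz":8,"ax":0,"ay":0,"az":0},{"dx":0,"dy":0,"dz":0,"ax":0,"ay":0,"az":0},{"dx":0,"dy":0,"dz":0,"ax":0,"ay":0,"az":0}]';python3 -m jog '[{"dx":0,"dy":0,"dz":0,"ax":0,"ay":0,"az":0},{"dx":0,"dy":0,"dz":0,"ax":0,"ay":0,"az":0},{"dx":0,"dy":0,"dz":0,"ax":0,"ay":0,"az":0},{"dx":0,"dy":0,"dz":0,"ax":0,"ay":0,"az":0},{"dx":0,"dy":0,"dz":0,"ax":0,"ay":0,"az":0},{"dx":0,"dy":0,"dz":0,"ax":0,"ay":0,"az":0},{"dx":0,"dy":0,"dz":0,"ax":0,"ay":0,"az":0}]' 0 35;  python3 go.py .548 .31 .17 90
```

```text
time: 27.33
tool_pos: [0.4011, -0.3448, 0.1894]
tcp_rot: [3.138, 0.134, 0.002]
wrist_force: [-0.2, 0.1, -1.4]
width: 0.898
grip_force: 0.0
time: 27.92
tool_pos: [0.4011, -0.3451, 0.1904]
tcp_rot: [3.137, 0.132, 0.003]
wrist_force: [-0.6, 2.9, 6.1]
width: 0.629
grip_force: 35.8
t 27.92 grasp [ 0.4015 -0.3453  0.0357] ang -85.2 tilt 0.15 q6 0.73 width 0.629 grip 35.8
az 4.8 | then dx dy dz mm [ 146.8 -655.1 -134.8] | unrotated [ 201.3 -640.5 -134.8]
```

```bash
python3 -m jog '[{"dx":0,"dy":0,"dz":-10,"ax":0,"ay":0,"az":0},{"dx":0,"dy":0,"dz":-30,"ax":0,"ay":0,"az":0},{"dx":0,"dy":0,"dz":-35,"ax":0,"ay":0,"az":0},{"dx":0,"dy":0,"dz":-35,"ax":0,"ay":0,"az":0},{"dx":0,"dy":0,"dz":-30,"ax":0,"ay":0,"az":4.8},{"dx":3,"dy":-15,"dz":0,"ax":0,"ay":0,"az":0},{"dx":5,"dy":-25,"dz":0,"ax":0,"ay":0,"az":0},{"dx":7.5,"dy":-33,"dz":0,"ax":0,"ay":0,"az":0},{"dx":7.5,"dy":-33,"dz":0,"ax":0,"ay":0,"az":0},{"dx":7.5,"dy":-33,"dz":0,"ax":0,"ay":0,"az":0},{"dx":7.5,"dy":-33,"dz":0,"ax":0,"ay":0,"az":0},{"dx":7.5,"dy":-33,"dz":0,"ax":0,"ay":0,"az":0},{"dx":7.5,"dy":-33,"dz":0,"ax":0,"ay":0,"az":0},{"dx":7.5,"dy":-33,"dz":0,"ax":0,"ay":0,"az":0},{"dx":7.5,"dy":-33,"dz":0,"ax":0,"ay":0,"az":0},{"dx":7.5,"dy":-33,"dz":0,"ax":0,"ay":0,"az":0},{"dx":7.5,"dy":-33,"dz":0,"ax":0,"ay":0,"az":0},{"dx":7.5,"dy":-33,"dz":0,"ax":0,"ay":0,"az":0},{"dx":7.5,"dy":-33,"dz":0,"ax":0,"ay":0,"az":0}]'; python3 go.py .548 .31 .12 90
```

```text
time: 29.5
tool_pos: [0.4976, 0.0933, 0.3285]
tcp_rot: [3.142, 0.002, 0.001]
wrist_force: [0.1, 1.1, -0.9]
width: 0.626
grip_force: 37.7
t 29.5 grasp [0.4977 0.0933 0.1738] ang -89.9 tilt 0.02 q6 1.71 width 0.626 grip 37.7
az 0.1 | then dx dy dz mm [  50.3 -216.7   53.8] | unrotated [  50.5 -216.7   53.8]
```

```bash
python3 -m jog '[{"dx":7.5,"dy":-33,"dz":0,"ax":0,"ay":0,"az":0},{"dx":7.5,"dy":-33,"dz":0,"ax":0,"ay":0,"az":0},{"dx":7.5,"dy":-33,"dz":0,"ax":0,"ay":0,"az":0},{"dx":7.5,"dy":-33,"dz":0,"ax":0,"ay":0,"az":0},{"dx":7.5,"dy":-33,"dz":15,"ax":0,"ay":0,"az":0},{"dx":5,"dy":-25,"dz":20,"ax":0,"ay":0,"az":0},{"dx":3,"dy":-12,"dz":15,"ax":0,"ay":0,"az":0},{"dx":0,"dy":0,"dz":0,"ax":0,"ay":0,"az":0},{"dx":0,"dy":0,"dz":0,"ax":0,"ay":0,"az":0}]'; python3 go.py .548 .31 .043 90
```

```text
time: 30.25
tool_pos: [0.5425, 0.2937, 0.2768]
tcp_rot: [3.14, 0.004, -0.005]
wrist_force: [-0.5, -1.2, -1.3]
width: 0.627
grip_force: 37.7
t 30.25 grasp [0.542  0.2935 0.1221] ang -89.9 tilt 0.21 q6 2.02 width 0.627 grip 37.7
az 0.1 | then dx dy dz mm [  6.2 -16.7  79.1] | unrotated [  6.2 -16.7  79.1]
```

```bash
python3 -m jog '[{"dx":6,"dy":-16.5,"dz":0,"ax":0,"ay":0,"az":0},{"dx":0,"dy":0,"dz":15,"ax":0,"ay":0,"az":0},{"dx":0,"dy":0,"dz":25,"ax":0,"ay":0,"az":0},{"dx":0,"dy":0,"dz":20,"ax":0,"ay":0,"az":0},{"dx":0,"dy":0,"dz":10,"ax":0,"ay":0,"az":0},{"dx":0,"dy":0,"dz":4,"ax":0,"ay":0,"az":0},{"dx":0,"dy":0,"dz":0,"ax":0,"ay":0,"az":0},{"dx":0,"dy":0,"dz":0,"ax":0,"ay":0,"az":0}]'; python3 go.py .548 .31 .042 90
```

```text
time: 30.92
tool_pos: [0.5502, 0.3097, 0.2056]
tcp_rot: [-3.141, 0.0, -0.003]
wrist_force: [0.5, -0.6, -1.2]
width: 0.63
grip_force: 37.7
t 30.92 grasp [0.5504 0.3098 0.0509] ang -90.0 tilt 0.1 q6 2.04 width 0.63 grip 37.7
az -0.0 | then dx dy dz mm [-2.5 -0.2  8.9] | unrotated [-2.5 -0.2  8.9]
```

```bash
python3 -m jog '[{"dx":-2,"dy":0,"dz":4,"ax":0,"ay":0,"az":0},{"dx":0,"dy":0,"dz":3,"ax":0,"ay":0,"az":0},{"dx":0,"dy":0,"dz":1.5,"ax":0,"ay":0,"az":0},{"dx":0,"dy":0,"dz":0,"ax":0,"ay":0,"az":0},{"dx":0,"dy":0,"dz":0,"ax":0,"ay":0,"az":0}]'; python3 go.py .548 .31 .042 90; python3 -m jog '[{"dx":0,"dy":0,"dz":0,"ax":0,"ay":0,"az":0},{"dx":0,"dy":0,"dz":0,"ax":0,"ay":0,"az":0},{"dx":0,"dy":0,"dz":0,"ax":0,"ay":0,"az":0},{"dx":0,"dy":0,"dz":0,"ax":0,"ay":0,"az":0},{"dx":0,"dy":0,"dz":-10,"ax":0,"ay":0,"az":0},{"dx":0,"dy":0,"dz":-30,"ax":0,"ay":0,"az":0},{"dx":0,"dy":0,"dz":-35,"ax":0,"ay":0,"az":0},{"dx":0,"dy":0,"dz":-35,"ax":0,"ay":0,"az":0},{"dx":0,"dy":0,"dz":-35,"ax":0,"ay":0,"az":0},{"dx":0,"dy":0,"dz":-20,"ax":0,"ay":0,"az":0},{"dx":-30,"dy":0,"dz":0,"ax":0,"ay":0,"az":0},{"dx":-40,"dy":0,"dz":0,"ax":0,"ay":0,"az":0},{"dx":-40,"dy":0,"dz":0,"ax":0,"ay":0,"az":0},{"dx":0,"dy":0,"dz":0,"ax":0,"ay":0,"az":0},{"dx":0,"dy":0,"dz":0,"ax":0,"ay":0,"az":0},{"dx":0,"dy":0,"dz":0,"ax":0,"ay":0,"az":0}]' 0.78
python3 - <<'E'
from h import *
a=cam('scene');b=cam('top')
x=cv2.resize(a['img'][150:320,160:390],(690,510))[:290]; y=cv2.resize(b['img'][140:260,115:430],(690,263))
x=cv2.resize(a['img'][150:320,160:390],(440,325)); y=cv2.resize(b['img'][140:250,115:425],(780,277))
im=np.zeros((602,780,3),np.uint8); im[:325,:440]=x; im[325:]=y; cv2.imwrite('pics/fin.png',im[:600,:,::-1])
E
```

```text
time: 31.33
tool_pos: [0.5478, 0.3101, 0.1966]
tcp_rot: [-3.141, -0.001, -0.001]
wrist_force: [-1.0, -1.7, 4.0]
width: 0.634
grip_force: 38.1
t 31.33 grasp [0.5479 0.3101 0.0419] ang -90.0 tilt 0.05 q6 2.05 width 0.634 grip 38.1
az 0.0 | then dx dy dz mm [ 0.1  0.1 -0.1] | unrotated [ 0.1  0.1 -0.1]
time: 32.67
tool_pos: [0.4377, 0.31, 0.3617]
tcp_rot: [-3.141, -0.002, -0.003]
wrist_force: [0.2, 0.0, -0.0]
width: 0.779
grip_force: 0.0
```

View pics/fin.png

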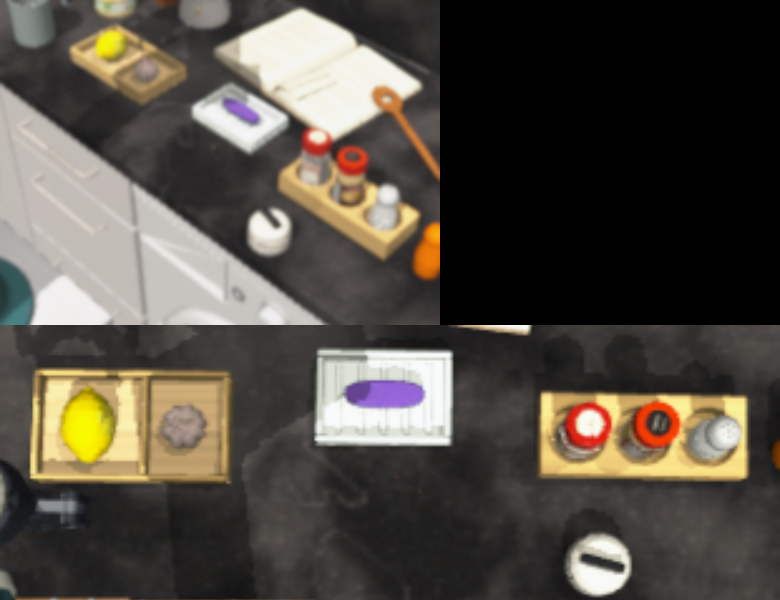

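All five things are in place: lemon (88,425), garlic (183,427), brush (385,394), and jars in both wells. The shaker and timer look unmoved, so I'll let things settle and hand the job in.

```bash
python3 -m jog '[{"dx":0,"dy":0,"dz":0,"ax":0,"ay":0,"az":0},{"dx":0,"dy":0,"dz":0,"ax":0,"ay":0,"az":0},{"dx":0,"dy":0,"dz":0,"ax":0,"ay":0,"az":0},{"dx":0,"dy":0,"dz":0,"ax":0,"ay":0,"az":0},{"dx":0,"dy":0,"dz":0,"ax":0,"ay":0,"az":0},{"dx":0,"dy":0,"dz":0,"ax":0,"ay":0,"az":0},{"dx":0,"dy":0,"dz":0,"ax":0,"ay":0,"az":0},{"dx":0,"dy":0,"dz":0,"ax":0,"ay":0,"az":0},{"dx":0,"dy":0,"dz":0,"ax":0,"ay":0,"az":0},{"dx":0,"dy":0,"dz":0,"ax":0,"ay":0,"az":0}]'; python3 -c "
from workcell import bot
print(bot.finish_job())"
```

```text
time: 33.6
tool_pos: [0.4375, 0.3099, 0.3607]
tcp_rot: [-3.142, -0.001, -0.0]
wrist_force: [0.5, -0.2, -0.9]
width: 0.783
grip_force: 0.0
the job is handed in; nothing more can be done
None
```

I handed the job in at about 34 s of the 128 s, with no verdict returned; in the last pictures both jars stand in their wells, the garlic, lemon and brush are in place, and the salt shaker and timer look unmoved.

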